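# Latch a slim battery pack into the free charging dock

## Task

Put the slim tool-battery pack that stands loose on the bench to charge in the empty dock: hold it by its grip tower, lower it into the slot past the spring catch and press it down with the gripper (do not drop it in) until it sits fully home and the catch has snapped back over its shoulder, then let go. Leave the wide pack where it stands.

Things in the scene. Friction and masses are not known exactly. Their poses are not given: they have to be found in the camera images.
- pack: Slim battery pack to charge, black, 0.3-0.6 kg, standing loose on the bench. Body 110 x 40 x 60 mm (x, y, z); centred on it a grip tower 50 x 24 mm, 45 mm tall (top at z 105), leaving a flat shoulder 30 mm long at each end at z 60. Ends alike: fits either way round. Grasp the tower across its 24 mm (y), gripper down. Origin: centre of underside, x along its length.
- dock: The empty one of two alike grey docks, fixed (the other holds a slim pack). Slot open at the top, 128 mm (x) by 68 mm (y), floor 15 mm above the bench; walls 60 mm high, with flared lips to 74 mm; a catch at the +x end. Pack goes straight down, centred, length along x; seated, its origin is 15 mm above the dock's. Origin: on the bench under the slot's centre.
- catch (a joint): Steel spring catch of that dock, slides out along dock +x: 0 shut (rest) to 0.028 m. Shut, its nose overhangs the slot to dock x 41 mm, flat underside at z 79; from z 83 its face slopes up and out, 58 deg steep, to a tab at z 133. A pack pressed on the slope with 5 to 20 N pushes it open (spring 3 N shut, 4.5 N at 15 mm); it snaps back when the pack's shoulder is below it.
- wide_pack: Bystander: a wide pack of the same kind, 0.8 kg, body 110 x 78 x 60 mm (x, y, z), tower 50 x 50 mm, 45 mm tall, standing loose on the bench; it does not fit the dock. Origin: centre of underside.
Mind the look-alikes: they are no part of the job. Leave any yellow look-alike of the pack alone.

How it is judged:
By the outcome, as a careful person would: the job done as asked, in the order asked, and still so for the second after the job is handed in, with the robot touching nothing.
It also fails if it takes over 40 s, if anything falls off the work surface, if the arm or the gripper's body presses on something with over 40 N, if the wrist force passes 120 N, or if a joint passes its speed limit or range.

## Robot

A 6-joint arm with a two-finger parallel gripper is mounted at the origin on the work surface. World frame = base frame: x ahead of the robot, y to its left, z up, the work surface at z = 0. Lengths are in m, angles in rad, forces in N, time in s.
With the tool pointing down it reaches from about 0.325 to 0.75 m from the base axis. Payload 7.6 kg.
Tool frame: the origin (TCP) lies midway between the tips of the shut fingers; the grasp point (between the pads) lies ctrl.grasp_offset behind it (ctrl.grasp_offset is the distance from the TCP to the grasp point, in m); z points along the fingers, y is the line along which they close (so a half turn about z gives the same grasp; the last joint's range is limited). The gripper opens to 85 mm and grips with 20 to 120 N. Pads are 22 mm wide; open, the fingers measure 114 mm over their backs; the gripper's body (76 mm by 85 mm) begins 54 mm behind the grasp point. The pads swing forward as they close: fully open they stand 13 mm farther back than shut.
Start: joints at [-1.189, 0.052, 1.401, -0, 1.689, -0.07], TCP at [0.229, -0.472, 0.211] pointing down, gripper open.
Joint ranges: [-2.9, 2.9], [-0.91, 2.17], [0.12, 2.37], [-1.06, 4.2], [0.26, 2.73], [-2.93, 2.93]. Speed limits (rad/s): [2.57, 2.57, 3.01, 3.14, 3.14, 3.14].

## Interface

Orientations are given as a unit quaternion [w, x, y, z].
In Python, from plant import ctrl, cams, workorder gives the robot as it stands.
- The arm moves only by the tool move_arm, never from a script. Its argument "targets" is a list that holds one entry, the list of rows, each a list of 7 numbers: the shift along the tool's x, y, z in m, then the turn, a rotation vector about the tool's x, y, z in rad, then the gripper's target within -1 to 1 (fully open at 1, half-way at 0, shut at -1). A call has 1 to 8 rows; each row shifts and turns the commanded pose from where the row before left it, along the tool's axes as they then stand; what a row does not reach is not made up. A row lasts 1/12 s, in which the tool goes at most 41.7 mm and 7.16 degrees, less where a joint would pass 70% of its speed; a pose out of reach is approached as far as the arm can. A call is refused whole if a number of a shift passes 0.0417 or a number of a turn 0.125, either way. A call with a gripper value outside its range is refused whole. The fingers move at their own pace and stop on an object; "newtons" is the grip in N (left out, the last holds). Time passes only in rows, so rows that do not move let the fingers close. It gives the time, the measured TCP pose, the force, the opening and the grip force at its end, in the units of the state.
- ctrl.observe(): the state, without advancing time (a new reading comes with each control period).
- cams.capture(name): name is "scene" or "side" or "wrist"; returns the picture (480x640x3 uint8, red, green, blue); there is no depth.
- cams.camera_params(name): a dict with "intrinsics" (3x3 intrinsics, pixels), "eye" and "rotation" of the camera in the world. Camera axes: x right, y down, z forward; pixel columns grow to the right and rows downward; lengths in m; the calibration is good to about 2 mm. A picture is of the moment at which its call begins: read the wrist's pose just before it. camera_params takes no time and is no camera call; for the wrist camera it gives the pose at the moment of the call.
- workorder.close_job(): hands the job in; it is judged then, once.
Trained networks look in the newest picture that a camera, given by its name, has taken for a name from the list of things; names that differ only in an ending like _2 or _b are one class to them, and where a whole thing is asked for, a point or a joint stands for the part that bears it (a point fixed in the world has none). Each returns a list of dicts, best first, with "conf" (0 to 1); they miss things now and then, are a little off and sometimes report something else, mostly with a low value. They report only what shows in the picture. A call takes as long as a camera call. They do not tell look-alikes from the thing itself.
- cams.regions_of(camera, name): "mask" (480x640 bool, what is visible of it) and "extent" ([left, top, width, height] in pixels, round what is visible of it).
- cams.mark_of(camera, name): "xy" ([column, row] in pixels: a listed point, or the origin of a listed thing).
The state is a dict: "time_s": time; "joints": joint angles; "joint_vel": joint speeds; "effort": joint torques, N m; "ee_pos": TCP position; "eef_rot": TCP orientation; "wrist_force": force on the tool from outside, world axes, zero at the start; "moment": the same for the moment, N m; "finger_gap": opening from 0.0 (shut) to 1.0 (fully open); "finger_force": force on a finger pad.
Only numpy, scipy, OpenCV 4.12 (cv2) and the standard library are available. Lean on these libraries where they do the work, as an engineer would, in place of code of your own. Each camera call takes 0.05 s, during which the arm holds its last target. There are 200 camera calls.

## Working session

There is one attempt and no reset: what is moved stays moved. The work goes in short steps, Python scripts to look and compute and a tool call to move; the robot and the scene stay as the last step left them, time stands still between calls to the robot, and variables do not carry over. Pictures are saved under pics/ and viewed, at most 10 in all, crops included, and the job is handed in when it is done.

Besides the shell and the picture viewer there is one more tool, called after "Call:" as name(argument=value, ...), one argument or row to a line, values as JSON. move_arm: Moves the arm, as the interface text tells. Its arguments: {"type":"object","properties":{"targets":{"type":"array","items":{"type":"array","items":{"type":"array","items":{"type":"number"}}}},"newtons":{"type":"number"}},"required":["targets"]}

```bash
mkdir -p pics; cat > h.py <<'E'
import numpy as np, cv2
from plant import ctrl, cams, workorder
def ray(cam,uv):
    p=cams.camera_params(cam);K=np.array(p["intrinsics"]);R=np.array(p["rotation"]);e=np.array(p["eye"])
    return e,R@np.linalg.solve(K,[uv[0],uv[1],1.])
def onz(cam,uv,z):
    e,d=ray(cam,uv);return e+d*(z-e[2])/d[2]
def proj(cam,X):
    p=cams.camera_params(cam);K=np.array(p["intrinsics"]);R=np.array(p["rotation"]);e=np.array(p["eye"])
    c=(np.atleast_2d(X)-e)@R; q=c@K.T; return q[:,:2]/q[:,2:]
E
python3 - <<'E'
from h import *
print(ctrl.observe(), ctrl.grasp_offset)
ims=[]
for c in ["scene","side"]:
    im=cams.capture(c); cv2.imwrite(f"pics/{c}0.png",im[...,::-1])
    print(c,cams.camera_params(c)["eye"],np.round(cams.camera_params(c)["rotation"],2).tolist())
    for n,z in [("pack",0),("dock",0),("wide_pack",0),("catch",.1)]:
        print(c,n,[(np.round(m["xy"]).tolist(),round(m["conf"],2),np.round(onz(c,m["xy"],z),3).tolist()) for m in cams.mark_of(c,n)])
        print("   reg",[(r["extent"],round(r["conf"],2)) for r in cams.regions_of(c,n)])
E
```

```text
{'time_s': 0.0, 'joints': array([-1.18930549e+00,  5.27957002e-02,  1.40174840e+00, -2.79483593e-05,
        1.68861233e+00, -7.02989007e-02]), 'joint_vel': array([-4.02161348e-04, -3.18984482e-04,  1.30644823e-03,  6.66756028e-04,
        7.01472623e-05,  1.82329816e-04]), 'effort': array([-7.47272206e-04, -3.81665540e+01, -3.60184050e+01, -1.03637390e-04,
        6.08941642e-03, -6.41490104e-06]), 'ee_pos': array([ 0.22908773, -0.47199825,  0.210382  ]), 'eef_rot': array([-7.70294663e-04,  9.74594134e-01,  2.23976926e-01, -1.34879734e-04]), 'wrist_force': array([-0.57243491, -0.38213478, -0.85416868]), 'moment': array([0.03119299, 0.01366009, 0.03548453]), 'finger_force': 0.0, 'finger_gap': 1.0032787262243321} 0.0187
scene [1.01740458 0.58152392 1.08168769] [-0.1, 0.32, 0.89, -0.3]Traceback (most recent call last):
  File "<stdin>", line 8, in <module>
  File "h.py", line 7, in onz
    e,d=ray(cam,uv);return e+d*(z-e[2])/d[2]
        ~~~^^^^^^^^
  File "h.py", line 5, in ray
    return e,R@np.linalg.solve(K,[uv[0],uv[1],1.])
             ~^~~~~~~~~~~~~~~~~~~~~~~~~~~~~~~~~~~~
ValueError: matmul: Input operand 1 has a mismatch in its core dimension 0, with gufunc signature (n?,k),(k,m?)->(n?,m?) (size 3 is different from 4)
```

View pics/scene0.png

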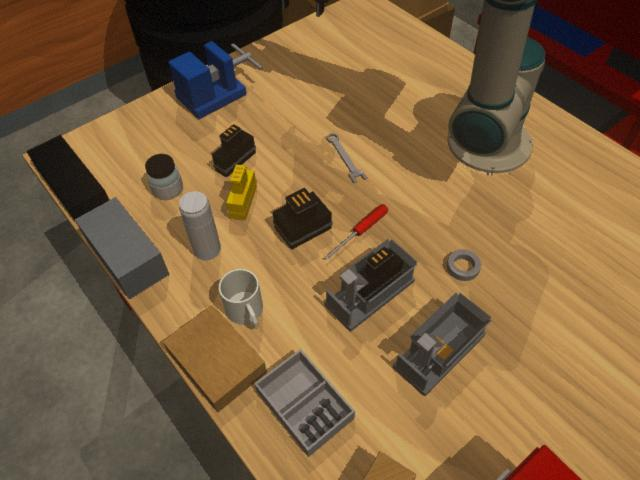

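The scene shows the slim black pack at (234,150), the yellow look-alike at (241,192), the wide pack at (302,217), the filled dock at (372,283) and the empty dock at (444,342). The camera rotation is a quaternion, so I'll fix the helper.

```bash
cat > h.py <<'E'
import numpy as np, cv2
from scipy.spatial.transform import Rotation as Ro
from plant import ctrl, cams, workorder
def cp(cam):
    p=cams.camera_params(cam)
    return np.array(p["intrinsics"]),Ro.from_quat(p["rotation"],scalar_first=True).as_matrix(),np.array(p["eye"])
def ray(cam,uv):
    K,R,e=cp(cam)
    return e,R@np.linalg.solve(K,[uv[0],uv[1],1.])
def onz(cam,uv,z):
    e,d=ray(cam,uv);return e+d*(z-e[2])/d[2]
def proj(cam,X):
    K,R,e=cp(cam)
    c=(np.atleast_2d(X)-e)@R; q=c@K.T; return q[:,:2]/q[:,2:]
E
python3 - <<'E'
from h import *
for c in ["scene","side"]:
    im=cams.capture(c); cv2.imwrite(f"pics/{c}0.png",im[...,::-1])
    print(c,cams.camera_params(c)["eye"])
    for n,z in [("pack",0),("dock",0),("wide_pack",0),("catch",.1)]:
        print(c,n,[(np.round(m["xy"]).tolist(),round(m["conf"],2),np.round(onz(c,m["xy"],z),3).tolist()) for m in cams.mark_of(c,n)])
        for r in cams.regions_of(c,n):
            q=cv2.minAreaRect(np.argwhere(r["mask"])[:,::-1].astype(np.float32))
            print("   reg",r["extent"],round(r["conf"],2))
# scene: rough corners of empty dock's lips (z .074) and pack
for uv in [(461,297),(489,323),(398,352),(430,388)]: print("dock lip",onz("scene",uv,.074).round(3))
E
```

```text
scene [1.01740458 0.58152392 1.08168769]
scene pack [([234.0, 162.0], 0.81, [0.544, -0.369, 0.0]), ([243.0, 202.0], 0.59, [0.603, -0.245, 0.0])]
   reg [228.2, 164.4, 26.9, 57.4] 0.95
scene dock [([443.0, 347.0], 0.65, [0.512, 0.324, 0.0])]
   reg [390.2, 295.8, 98.1, 98.7] 0.73
   reg [210.7, 124.6, 42.6, 50.5] 0.16
scene wide_pack [([304.0, 226.0], 0.61, [0.536, -0.095, 0.0])]
   reg [271.3, 187.1, 60.7, 63.3] 0.74Traceback (most recent call last):
  File "<stdin>", line 6, in <module>
ValueError: it knows: dock, pack, wide_pack
```

```bash
python3 - <<'E'
from h import *
c="side"
im=cams.capture(c); cv2.imwrite(f"pics/{c}0.png",im[...,::-1])
print(c,cams.camera_params(c)["eye"],cams.camera_params("wrist"))
for n,z in [("pack",0),("dock",0),("wide_pack",0)]:
    print(c,n,[(np.round(m["xy"]).tolist(),round(m["conf"],2),np.round(onz(c,m["xy"],z),3).tolist()) for m in cams.mark_of(c,n)])
for uv in [(461,297),(489,323),(398,352),(430,388)]: print("dock lip",onz("scene",uv,.074).round(3))
R=Ro.from_quat(ctrl.observe()["eef_rot"],scalar_first=True).as_matrix();print(R.round(3))
# displacement in tool axes to hover above pack
print(R.T@(np.array([.544,-.369,.30])-ctrl.observe()["ee_pos"]))
E
```

```text
side [0.19444624 0.80139089 0.81569579] {'intrinsics': array([[395.38499279,   0.        , 311.77235078],
       [  0.        , 395.38499279, 231.96191396],
       [  0.        ,   0.        ,   1.        ]]), 'eye': array([ 0.29808961, -0.44014134,  0.37368074]), 'rotation': array([ 0.12831236,  0.83749434, -0.52501549, -0.08060956])}
side pack [([328.0, 188.0], 0.93, [0.603, -0.255, 0.0])]
side dock [([256.0, 379.0], 0.83, [0.505, 0.326, 0.0])]
side wide_pack [([326.0, 233.0], 0.92, [0.541, -0.092, 0.0])]
dock lip [0.441 0.29  0.074]
dock lip [0.443 0.364 0.074]
dock lip [0.619 0.296 0.074]
dock lip [0.623 0.383 0.074]
[[ 0.9    0.437  0.   ]
 [ 0.437 -0.9   -0.   ]
 [ 0.     0.    -1.   ]]
[ 0.32828713  0.04444713 -0.08873153]
```

View pics/side0.png

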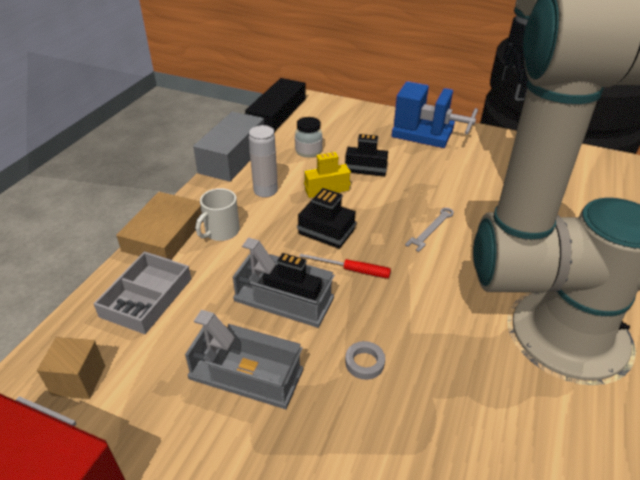

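The side view shows the slim pack at (368,160), the yellow look-alike at (328,180), and the empty dock at (245,360) with its catch on the far (+x) end. Both cameras agree on the dock, and the lip corners give a yaw of about 2–3°. I'll move to hover over the pack.

Call:
move_arm(
  targets=[
    [[0.01,0.0,-0.015,0,0,0,1],[0.04,0.005,-0.015,0,0,0,1],[0.04,0.005,-0.012,0,0,0,1],[0.04,0.005,-0.012,0,0,0,1],[0.04,0.005,-0.012,0,0,0,1],[0.04,0.005,-0.012,0,0,0,1],[0.04,0.005,-0.012,0,0,0,1],[0.03,0.005,0,0,0,0,1]],
  ],
)

```text
time_s: 1.32
ee_pos: [0.4964, -0.3811, 0.3031]
eef_rot: [0.002, 0.974, 0.225, 0.001]
wrist_force: [-0.1, -0.2, -0.6]
finger_gap: 1.0
finger_force: 0.0
```

```bash
python3 - <<'E'
from h import *
c="wrist"
im=cams.capture(c); cv2.imwrite(f"pics/w1.png",im[...,::-1])
for n,z in [("pack",0)]:
    print(c,n,[(np.round(m["xy"]).tolist(),round(m["conf"],2),np.round(onz(c,m["xy"],z),3).tolist()) for m in cams.mark_of(c,n)])
    for i,r in enumerate(cams.regions_of(c,n)): print(r["extent"],r["conf"])
print(ctrl.observe()["ee_pos"],ctrl.observe()["eef_rot"])
E
```

```text
wrist pack [([239.0, 32.0], 0.76, [0.601, -0.244, 0.0]), ([318.0, 136.0], 0.71, [0.541, -0.367, 0.0])]
[290.1, 83.5, 59.1, 112.1] 0.89
[200.5, 0.0, 66.9, 89.3] 0.69
[ 0.49515503 -0.38143275  0.29912485] [-5.39616240e-04  9.74233219e-01  2.25541998e-01 -3.89648348e-04]
```

View pics/w1.png

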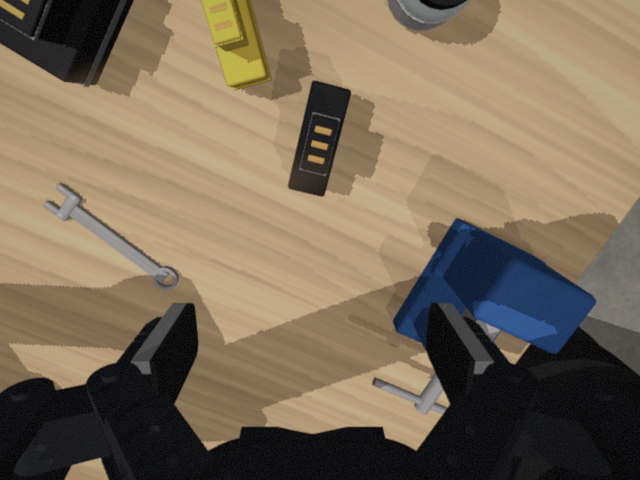

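The wrist view shows the pack at (320,138) with body corners (313,81), (350,87), (325,195) and (289,188). Next I'll get its centre and yaw.

```bash
cat >> h.py <<'E'
def st():
    o=ctrl.observe();return o["ee_pos"],Ro.from_quat(o["eef_rot"],scalar_first=True).as_matrix(),o
def goal(xy,z,yaw):
    """tool-frame shift and z-turn (rad) to TCP at xy,z with tool x axis at yaw (mod pi), tool down"""
    p,R,o=st(); X=np.array([np.cos(yaw),np.sin(yaw),0]);Z=np.array([0,0,-1.]);T=np.c_[X,np.cross(Z,X),Z]
    a=Ro.from_matrix(R.T@T).as_rotvec()
    print("shift",(R.T@(np.array([*xy,z])-p)).round(4),"turn",a.round(3),"ee",p.round(4),"F",o["wrist_force"].round(1),"gap",round(o["finger_gap"],2),"t",o["time_s"],"j6",o["joints"][5].round(2))
E
python3 - <<'E'
from h import *
def rect(cs,z):
    P=np.array([onz("wrist",u,z) for u in cs]);m=P.mean(0)
    l=(P[0]+P[1]-P[2]-P[3])/2; w=(P[1]+P[2]-P[0]-P[3])/2
    print(m.round(4),"L",np.linalg.norm(l).round(4),np.degrees(np.arctan2(l[1],l[0])).round(1),"W",np.linalg.norm(w).round(4),np.degrees(np.arctan2(w[1],w[0])).round(1))
rect([(313,81),(350,87),(325,195),(289,188)],.06)
rect([(314,113),(340,117),(325,175),(300,171)],.105)
goal((.541,-.367),.2,np.radians(14))
E
```

```text
[ 0.5394 -0.3683  0.06  ] L 0.1067 13.2 W 0.0368 -73.9
[ 0.5388 -0.3686  0.105 ] L 0.0518 12.0 W 0.0228 -72.7
shift [0.0476 0.0073 0.0991] turn [-0.001  0.001  0.211] ee [ 0.4952 -0.3814  0.2991] F [ 0.2 -0.4 -1.7] gap 1.0 t 1.4667 j6 0.4
```

The pack is at about (0.540, -0.3685) with yaw 14°, and its sizes check out. I'll turn, descend partway and look again.

Call:
move_arm(
  targets=[
    [[0,0,0,0,0,0.104,1],[0,0,0,0,0,0.104,1],[0.024,-0.001,0.01,0,0,0,1],[0.023,-0.001,0.03,0,0,0,1],[0,0,0.04,0,0,0,1],[0,0,0.03,0,0,0,1],[0,0,0,0,0,0,1]],
  ],
)

```text
time_s: 2.05
ee_pos: [0.5352, -0.368, 0.1814]
eef_rot: [-0.005, 0.993, 0.121, -0.005]
wrist_force: [-0.4, 0.5, -2.3]
finger_gap: 0.994
finger_force: 0.0
```

```bash
python3 - <<'E'
from h import *
goal((.540,-.3685),.068,np.radians(14.2))
im=cams.capture("wrist").copy()
def box(c,yaw,col):
    R=Ro.from_euler("z",yaw,degrees=True).as_matrix()
    for lx,ly,z in [(.055,.02,.06),(.025,.012,.105)]:
        P=np.array([[sx*lx,sy*ly,0] for sx,sy in [(1,1),(1,-1),(-1,-1),(-1,1)]])@R.T+[*c,z]
        cv2.polylines(im,[np.round(proj("wrist",P)).astype(int)],True,col,1)
box((.540,-.3685),14.2,(0,255,0))
cv2.imwrite("pics/w2.png",im[...,::-1])
E
```

```text
shift [0.0056 0.0029 0.1133] turn [-0.011  0.009 -0.005] ee [ 0.5352 -0.368   0.1814] F [-0.4  0.5 -2.3] gap 0.99 t 2.05 j6 0.67
```

View pics/w2.png

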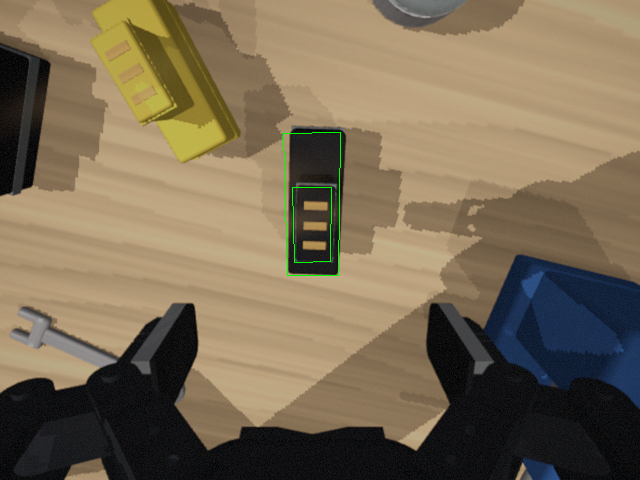

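The projected outline fits to about 3 px: the pack is roughly 2 mm to the right (+tool y) and 1 mm ahead. I'll descend and grip.

Call:
move_arm(
  targets=[
    [[0.006,0.0045,0.02,0,0,0,1],[0,0,0.035,0,0,0,1],[0,0,0.035,0,0,0,1],[0,0,0.02,0,0,0,1],[0,0,0.003,0,0,0,1],[0,0,0,0,0,0,1]],
  ],
)

```text
time_s: 2.6
ee_pos: [0.5455, -0.3732, 0.079]
eef_rot: [0.001, 0.993, 0.121, 0.0]
wrist_force: [-0.1, 0.1, 0.1]
finger_gap: 1.0
finger_force: 0.0
```

```bash
python3 - <<'E'
from h import *
goal((.540,-.3685),.068,np.radians(14.2))
E
```

```text
shift [-0.0042 -0.0059  0.011 ] turn [ 0.001 -0.001 -0.005] ee [ 0.5455 -0.3732  0.079 ] F [-0.1  0.1  0.1] gap 1.0 t 2.6 j6 0.67
```

Call:
move_arm(
  targets=[
    [[-0.004,-0.004,0,0,0,0,1],[0,0,0.009,0,0,0,1],[0,0,0,0,0,0,1],[0,0,0,0,0,0,-1],[0,0,0,0,0,0,-1],[0,0,0,0,0,0,-1],[0,0,0,0,0,0,-1],[0,0,0,0,0,0,-1]],
  ],
  newtons=70,
)

```text
time_s: 3.27
ee_pos: [0.5408, -0.3693, 0.0684]
eef_rot: [0.0, 0.993, 0.122, 0.0]
wrist_force: [-0.4, 0.7, -0.6]
finger_gap: 0.297
finger_force: 0.2
```

Call:
move_arm(
  targets=[
    [[0,0,0,0,0,0,-1],[0,0,0,0,0,0,-1],[0,0,0,0,0,0,-1],[0,0,0,0,0,0,-1]],
  ],
)

```text
time_s: 3.6
ee_pos: [0.5409, -0.3693, 0.0686]
eef_rot: [0.0, 0.993, 0.122, 0.0]
wrist_force: [-0.3, 1.3, 3.3]
finger_gap: 0.261
finger_force: 69.1
```

```bash
python3 - <<'E'
from h import *
goal((.540,-.3685),.068,np.radians(14.2))
im=cams.capture("wrist");cv2.imwrite("pics/w3.png",im[...,::-1])
E
```

```text
shift [-0.0007 -0.001   0.0006] turn [ 0.001 -0.001 -0.004] ee [ 0.5409 -0.3693  0.0686] F [-0.3  1.3  3.3] gap 0.26 t 3.6 j6 0.67
```

View pics/w3.png

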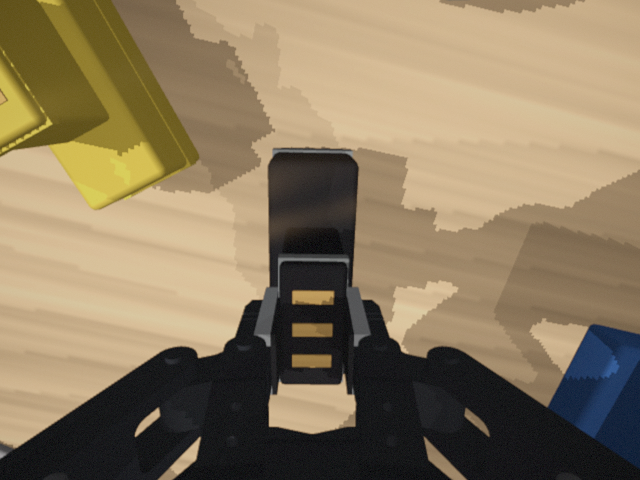

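The fingers hold the tower (gap 0.26, 69 N). The shoulder's far edge is at row ~153 and the tower top spans rows 261–384. I'll compute the pack's offset in the tool frame and the lift and transfer.

```bash
python3 - <<'E'
from h import *
p,R,o=st()
for uv,z in [((313,153),.06),((313,262),.105),((313,384),.105),((268,200),.06),((356,200),.06)]: print(((onz("wrist",uv,z)-p)@R).round(4))
P=np.array([onz("scene",u,.074) for u in [(461,297),(489,323),(430,388),(398,352)]]);print(P.mean(0),np.linalg.norm(P[0]-P[3]),np.linalg.norm(P[0]-P[1]))
print(p[:2],o["joints"].round(2))
E
```

```text
[0.0578 0.0017 0.0086]
[ 0.0258  0.0016 -0.0364]
[-0.024   0.0015 -0.0364]
[ 0.0373 -0.0182  0.0086]
[0.0373 0.0207 0.0086]
[0.53143813 0.33297677 0.074     ] 0.17749535274948372 0.07369957405465016
[ 0.5408734  -0.36931646] [-0.66  0.5   1.16  0.    1.49  0.67]
```

```bash
python3 - <<'E'
from h import *
p,R,o=st();K,Rc,e=cp("wrist")
Rt=R.T@Rc; et=R.T@(e-p); print(et.round(3))
for z in (.24,.30):
  for dx in (.06,.1,.14):
    r=[]
    for X in ((-.07,0,.074),(.07,0,.074)):
        t=np.array([dx+X[0],0,z-X[2]]); c=(t-et)@Rt; q=K@c; r.append((q[:2]/q[2]).round())
    print(z,dx,r)
E
```

```text
[ 0.076  0.001 -0.163]
0.24 0.06 [array([311., 213.]), array([310.,  33.])]
0.24 0.1 [array([310., 166.]), array([310., -28.])]
0.24 0.14 [array([310., 116.]), array([310., -95.])]
0.3 0.06 [array([311., 198.]), array([310.,  45.])]
0.3 0.1 [array([311., 158.]), array([310.,  -6.])]
0.3 0.14 [array([311., 115.]), array([310., -60.])]
```

Call:
move_arm(
  targets=[
    [[0,0,-0.01,0,0,0,-1],[0,0,-0.03,0,0,0,-1],[0,0,-0.04,0,0,0,-1],[0,0,-0.04,0,0,0,-1],[0,0,-0.04,0,0,0,-1],[0,0,-0.04,0,0,0,-1],[0,0,-0.02,0,0,0,-1],[0,0,0,0,0,0,-1]],
  ],
)

```text
time_s: 4.32
ee_pos: [0.5414, -0.3701, 0.2952]
eef_rot: [0.004, 0.993, 0.121, 0.004]
wrist_force: [0.4, -0.5, -1.7]
finger_gap: 0.265
finger_force: 69.0
```

Call:
move_arm(
  targets=[
    [[0,0,0,0,0,0.095,-1],[0,0,0,0,0,0.095,-1],[-0.004,-0.02,0,0,0,0,-1],[-0.004,-0.04,0,0,0,0,-1],[-0.004,-0.04,0,0,0,0,-1],[-0.004,-0.04,0,0,0,0,-1],[-0.004,-0.04,0,0,0,0,-1],[-0.004,-0.04,0,0,0,0,-1]],
  ],
)

```text
time_s: 4.98
ee_pos: [0.5035, -0.1491, 0.2856]
eef_rot: [-0.001, 1.0, 0.027, -0.002]
wrist_force: [0.6, 0.6, -2.9]
finger_gap: 0.26
finger_force: 69.2
```

Call:
move_arm(
  targets=[
    [[-0.004,-0.04,0,0,0,0,-1],[-0.004,-0.04,0,0,0,0,-1],[-0.004,-0.04,0,0,0,0,-1],[-0.004,-0.04,0,0,0,0,-1],[-0.004,-0.04,0,0,0,0,-1],[-0.004,-0.04,0,0,0,0,-1],[-0.004,-0.04,0,0,0,0,-1],[-0.004,-0.04,0,0,0,0,-1]],
  ],
)

```text
time_s: 5.65
ee_pos: [0.4543, 0.1685, 0.2859]
eef_rot: [0.001, 1.0, 0.027, -0.002]
wrist_force: [0.6, 1.0, -2.9]
finger_gap: 0.264
finger_force: 69.2
```

Call:
move_arm(
  targets=[
    [[0,-0.04,0,0,0,0,-1],[0,-0.02,0,0,0,0,-1],[0,0,0,0,0,0,-1],[0,0,0,0,0,0,-1]],
  ],
)

```text
time_s: 5.98
ee_pos: [0.4516, 0.2274, 0.2858]
eef_rot: [0.001, 1.0, 0.028, -0.002]
wrist_force: [0.5, -0.4, -4.0]
finger_gap: 0.263
finger_force: 69.4
```

```bash
python3 - <<'E'
from h import *
im=cams.capture("wrist");cv2.imwrite("pics/w4.png",im[...,::-1])
print([(m["xy"],m["conf"],onz("wrist",m["xy"],0).round(4)) for m in cams.mark_of("wrist","dock")])
goal((.508,.325),.2,np.radians(3))
E
```

```text
[([223.9, 120.9], 0.91, array([0.5094, 0.3238, 0.    ]))]
shift [ 0.0611 -0.096   0.0865] turn [0.001 0.002 0.001] ee [0.4523 0.226  0.2868] F [-0.  -0.6 -2.7] gap 0.26 t 6.0833 j6 1.91
```

View pics/w4.png

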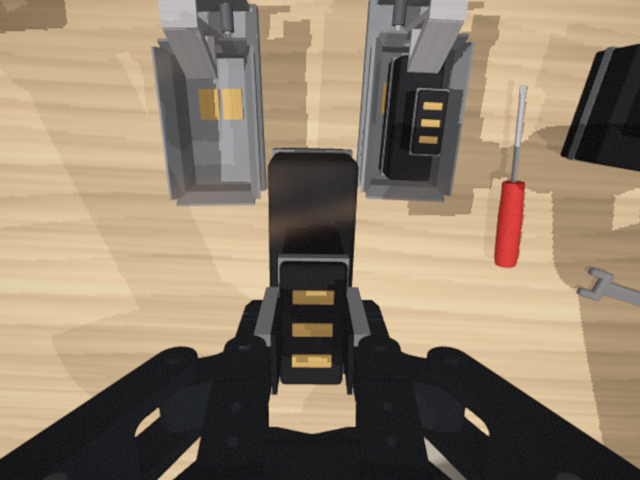

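The pack hasn't moved in the grip. The empty dock's lips run from (152,45) to (169,198) on the left and (257,10) to (265,190) on the right, with the near lip at row ~203 and gold contacts at (220,104). I'll draw my model over the image to refine the dock pose.

```bash
python3 - <<'E'
from h import *
o=lambda u,z: onz("wrist",u,z).round(4)
for n,u,z in [("L",(152,45),.074),("L",(169,198),.074),("R",(257,10),.074),("R",(265,190),.074),("near",(171,203),.074),("near",(258,203),.074),("gold",(220,104),.015)]: print(n,o(u,z)[:2])
im=cv2.imread("pics/w4.png")
Rz=Ro.from_euler("z",2.5,degrees=True).as_matrix()
def poly(P,col): cv2.polylines(im,[np.round(proj("wrist",np.array(P)@Rz.T+[.5094,.3238,0])*8).astype(int)],True,col,1,shift=3)
sq=lambda a,b,z:[[a,b,z],[a,-b,z],[-a,-b,z],[-a,b,z]]
poly(sq(.064,.034,.015),(0,255,0)); poly(sq(.064,.034,.06),(255,255,0)); poly([[.041,.01,.079],[.041,-.01,.079]],(0,0,255)); 
cv2.imwrite("pics/w5.png",cv2.resize(im[0:240,120:480],None,fx=2.2,fy=2.2))
E
```

```text
L [0.5728 0.3694]
L [0.4378 0.3623]
R [0.6045 0.2789]
R [0.4505 0.2696]
near [0.4329 0.3607]
near [0.4373 0.2762]
gold [0.5269 0.3244]
```

View pics/w5.png

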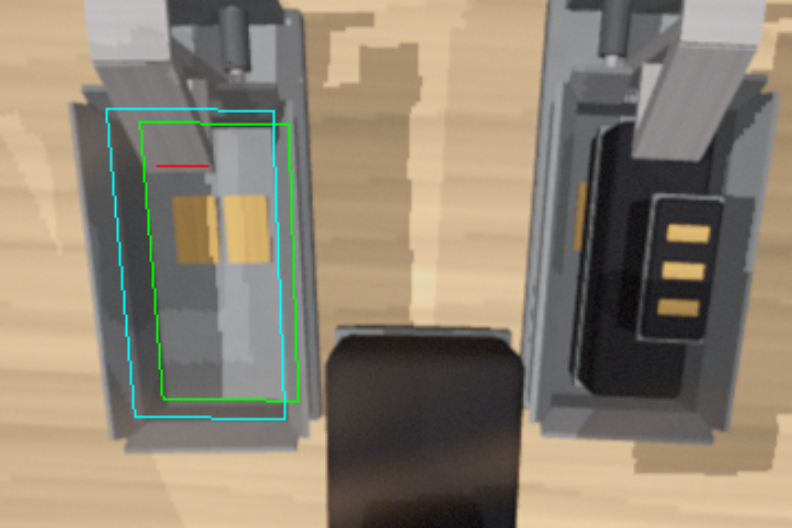

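The overlay fits within about 2 mm; the nose line suggests the dock x is about 1 mm less. I'll use a dock centre of (0.5085, 0.3235) and a yaw of 3°, move above it with a firmer grip, then start down.

Call:
move_arm(
  targets=[
    [[0.02,-0.03,0,0,0,0,-1],[0.02,-0.035,0,0,0,0,-1],[0.02,-0.03,0,0,0,0,-1],[0,0,0.02,0,0,0,-1],[0,0,0.035,0,0,0,-1],[0,0,0.03,0,0,0,-1],[0,0,0.01,0,0,0,-1],[0,0,0,0,0,0,-1]],
  ],
  newtons=110,
)

```text
time_s: 6.75
ee_pos: [0.5063, 0.3229, 0.1892]
eef_rot: [0.002, 1.0, 0.026, -0.003]
wrist_force: [-0.6, -0.6, -2.9]
finger_gap: 0.251
finger_force: 111.9
```

```bash
python3 - <<'E'
from h import *
goal((.5075,.3245),.0836,np.radians(3))
im=cams.capture("scene");b=im[220:420,300:540]
im2=cams.capture("side");c=im2[250:450,130:370]
cv2.imwrite("pics/d1.png",np.hstack([cv2.resize(v,(400,333)) for v in (b,c)])[...,::-1])
E
```

```text
shift [ 0.002  -0.0019  0.1056] turn [ 0.004  0.007 -0.   ] ee [0.5063 0.3229 0.1892] F [-0.6 -0.6 -2.9] gap 0.25 t 6.75 j6 2.03
```

View pics/d1.png

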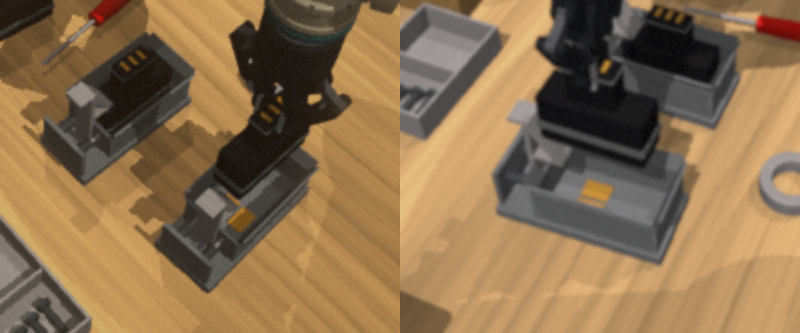

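The pack hangs level above the empty dock, aligned with the slot. I'll lower it slowly past the catch.

Call:
move_arm(
  targets=[
    [[0.002,-0.002,0.005,0,0,0,-1],[0,0,0.008,0,0,0,-1],[0,0,0.008,0,0,0,-1],[0,0,0.008,0,0,0,-1],[0,0,0.008,0,0,0,-1],[0,0,0,0,0,0,-1]],
  ],
)

```text
time_s: 7.35
ee_pos: [0.5082, 0.327, 0.1545]
eef_rot: [0.0, 1.0, 0.027, -0.001]
wrist_force: [-5.1, 0.5, 0.2]
finger_gap: 0.249
finger_force: 112.7
```

Call:
move_arm(
  targets=[
    [[0,0,0.008,0,0,0,-1],[0,0,0.008,0,0,0,-1],[0,0,0.008,0,0,0,-1],[0,0,0.008,0,0,0,-1],[0,0,0.008,0,0,0,-1],[0,0,0,0,0,0,-1]],
  ],
)

```text
time_s: 7.85
ee_pos: [0.5079, 0.3264, 0.1129]
eef_rot: [0.001, 1.0, 0.027, -0.002]
wrist_force: [-5.0, -0.3, -5.2]
finger_gap: 0.242
finger_force: 111.8
```

```bash
python3 - <<'E'
from h import *
goal((.5075,.3245),.0836,np.radians(3))
E
```

```text
shift [-0.0003  0.0018  0.0293] turn [0.002 0.004 0.002] ee [0.5079 0.3264 0.1129] F [-5.  -0.3 -5.2] gap 0.24 t 7.85 j6 2.03
```

The catch is open and pushing back at 5 N, as expected. There are 29 mm left to go.

Call:
move_arm(
  targets=[
    [[0,0.002,0.008,0,0,0,-1],[0,0,0.008,0,0,0,-1],[0,0,0.006,0,0,0,-1],[0,0,0.004,0,0,0,-1],[0,0,0,0,0,0,-1]],
  ],
)

```text
time_s: 8.27
ee_pos: [0.5087, 0.3246, 0.0884]
eef_rot: [0.001, 1.0, 0.027, -0.001]
wrist_force: [-3.7, 1.7, -9.1]
finger_gap: 0.249
finger_force: 111.2
```

Call:
move_arm(
  targets=[
    [[0,0,0.002,0,0,0,-1],[0,0,0.002,0,0,0,-1],[0,0,0,0,0,0,-1]],
  ],
)

```text
time_s: 8.52
ee_pos: [0.5101, 0.3249, 0.0863]
eef_rot: [-0.0, 1.0, 0.027, 0.001]
wrist_force: [-0.5, -0.6, -2.8]
finger_gap: 0.248
finger_force: 112.0
```

The sideways force is gone, so the catch seems to have snapped. About 3 mm remain, so I'll press it home.

Call:
move_arm(
  targets=[
    [[0,0,0.001,0,0,0,-1],[0,0,0.001,0,0,0,-1],[0,0,0,0,0,0,-1]],
  ],
)

```text
time_s: 8.77
ee_pos: [0.5095, 0.325, 0.0843]
eef_rot: [-0.0, 1.0, 0.027, 0.0]
wrist_force: [-0.9, -0.2, -3.2]
finger_gap: 0.249
finger_force: 112.0
```

Call:
move_arm(
  targets=[
    [[0,0,0.001,0,0,0,-1],[0,0,0.001,0,0,0,-1],[0,0,0,0,0,0,-1]],
  ],
)

```text
time_s: 9.02
ee_pos: [0.5097, 0.3253, 0.0838]
eef_rot: [-0.0, 1.0, 0.027, 0.001]
wrist_force: [-2.3, -0.8, 4.9]
finger_gap: 0.25
finger_force: 113.0
```

Call:
move_arm(
  targets=[
    [[0,0,0.001,0,0,0,-1],[0,0,0.001,0,0,0,-1],[0,0,0,0,0,0,-1]],
  ],
)

```text
time_s: 9.27
ee_pos: [0.5099, 0.3256, 0.0837]
eef_rot: [-0.001, 1.0, 0.027, 0.001]
wrist_force: [-7.3, -1.7, 14.5]
finger_gap: 0.246
finger_force: 114.3
```

```bash
python3 - <<'E'
from h import *
goal((.5085,.3235),.0836,np.radians(3))
im=cams.capture("scene");b=im[240:400,360:520]
im2=cams.capture("side");c=im2[290:450,150:310]
cv2.imwrite("pics/d2.png",np.hstack([cv2.resize(v,(400,400),interpolation=cv2.INTER_CUBIC) for v in (b,c)])[...,::-1])
E
```

```text
shift [-0.0015  0.0021  0.0001] turn [-0.001 -0.003  0.002] ee [0.5099 0.3256 0.0837] F [-7.3 -1.7 14.5] gap 0.25 t 9.2667 j6 2.02
```

View pics/d2.png

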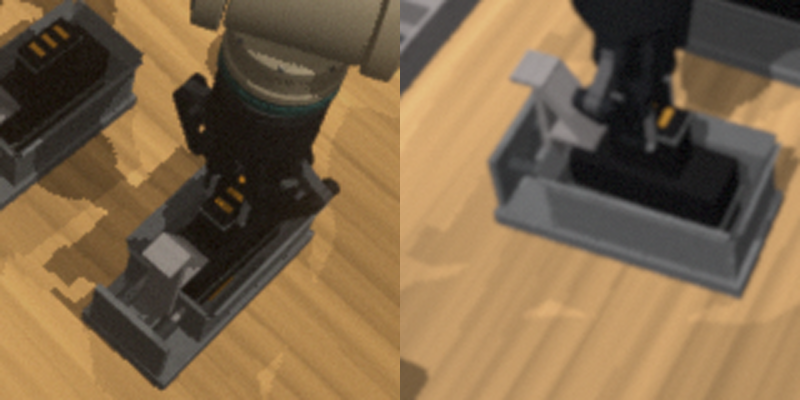

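Both views show the pack down on the floor, with a 14.5 N reaction and no more travel, and the catch over its shoulder. I'll release and retreat.

Call:
move_arm(
  targets=[
    [[0,0,-0.002,0,0,0,-1],[0,0,0,0,0,0,0.2],[0,0,0,0,0,0,0.2],[0,0,0,0,0,0,0.2],[0,0,0,0,0,0,0.2],[0,0,0,0,0,0,0.2]],
  ],
)

```text
time_s: 9.87
ee_pos: [0.5092, 0.325, 0.0819]
eef_rot: [0.0, 1.0, 0.027, -0.0]
wrist_force: [-0.5, -0.1, -0.1]
finger_gap: 0.6
finger_force: 0.0
```

Call:
move_arm(
  targets=[
    [[0,0,-0.01,0,0,0,0.2],[0,0,-0.03,0,0,0,0.2],[0,0,-0.04,0,0,0,0.2],[0,0,-0.04,0,0,0,0.2],[-0.03,0,-0.04,0,0,0,0.2],[-0.03,0,-0.03,0,0,0,0.2],[0,0,0,0,0,0,0.2],[0,0,0,0,0,0,0.2]],
  ],
)

```text
time_s: 10.53
ee_pos: [0.4547, 0.3227, 0.2689]
eef_rot: [-0.002, 1.0, 0.027, 0.003]
wrist_force: [-0.1, -0.5, -0.9]
finger_gap: 0.6
finger_force: 0.0
```

```bash
python3 - <<'E'
from h import *
goal((.5085,.3235),.0836,np.radians(3))
im=cams.capture("wrist")[0:300,170:490]
im2=cams.capture("side");c=im2[290:450,150:310]
cv2.imwrite("pics/d3.png",np.hstack([cv2.resize(v,(400,400),interpolation=cv2.INTER_CUBIC) for v in (im,c)])[...,::-1])
E
```

```text
shift [0.0527 0.0027 0.1856] turn [-0.003 -0.006  0.003] ee [0.4547 0.3227 0.2689] F [-0.1 -0.5 -0.9] gap 0.6 t 10.5333 j6 2.07
```

View pics/d3.png

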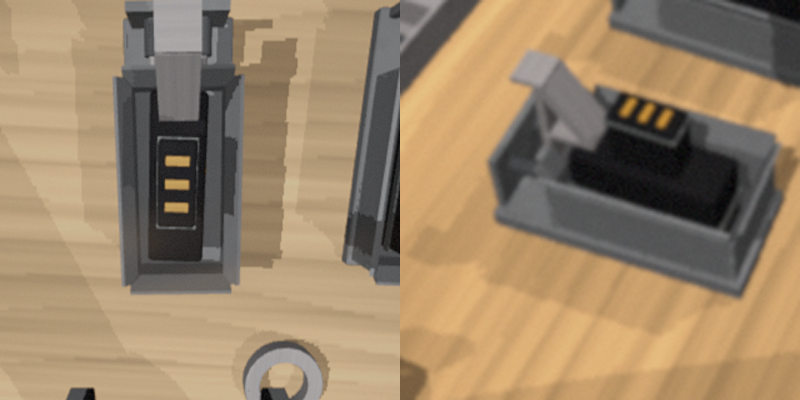

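The pack sits flat and centred in the slot, with the catch nose over its shoulder and the gripper clear. I'll hand the job in.

```bash
python3 -c "
from plant import workorder
print(workorder.close_job())"
```

```text
the job is handed in; nothing more can be done
None
```

The slim pack is pressed fully home in the empty dock with the catch snapped over its shoulder, the gripper has let go and is clear, and the job is handed in at about 10.5 s; the wide pack and the yellow look-alike were not touched.

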